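Regrip an instrument carrier in the slide-jaw vice and hold it inside the test box

ROBOT

A 6-joint arm with a two-finger parallel gripper is mounted at the origin on the work surface. World frame = base frame: x ahead of the robot, y to its left, z up, the work surface at z = 0. Lengths are in m, angles in rad, forces in N, time in s.
With the tool pointing down it reaches from about 0.275 to 0.825 m from the base axis. Payload 4.9 kg.
Tool frame: the origin (TCP) lies midway between the tips of the shut fingers; the grasp point (between the pads) lies 19 mm behind it (grip_point_offset is the distance from the TCP to the grasp point, in m); z points along the fingers, y is the line along which they close (so a half turn about z gives the same grasp; the last joint's range is limited). The gripper opens to 85 mm and grips with 20 to 120 N. Pads are 22 mm wide; open, the fingers measure 114 mm over their backs; the gripper's body (76 mm by 85 mm) begins 54 mm behind the grasp point. The pads swing forward as they close: fully open they stand 13 mm farther back than shut.
Start: joints at [-1.376, 0.326, -0.193, 1.052, 0, 1.437], TCP at [0.178, -0.521, 0.202] pointing down, gripper open.
Joint ranges: [-2.65, 2.65], [-0.97, 1.79], [-1.3, 1.35], [-1.93, 2.1], [-1.47, 1.37], [-3.14, 3.14]. Speed limits (rad/s): [2.57, 2.57, 3.14, 3.14, 3.14, 3.14].

INTERFACE

Orientations are given as a rotation vector (axis times angle).
In Python, from cell import * gives the robot as it stands. Calls block until the motion is done:
- movep(position, orientation): joint-space move of the TCP to a pose.
- move_l(position, velocity=0.15, rot=None, until_force=None): straight line of the TCP; rot=None keeps the orientation; velocity is the mean speed in m/s. With until_force (N) it stops when the force on the tool has changed by that much, and returns True; else False.
- set_joints(angles): joint-space move.
- let_go() and grab(newtons=None): open the fingers fully, or close them until they stop; newtons is the grip in N (None keeps the last).
- sleep(seconds).
- ik(position, orientation): joint angles nearest the present ones, or None.
- get_state(): the state.
- grab_frame(name): name is "scene" or "top" or "wrist"; returns a dict with "img" (384x512x3 uint8, red, green, blue), "fx", "fy", "cx", "cy" (pixels), "cam_to_world" (4x4, takes a point from camera to world coordinates); the wrist camera has in their place "T_tool_cam" (4x4, takes a point from camera to tool coordinates, whose origin is the TCP and whose axes are the flange's). Camera axes: x right, y down, z forward; pixel columns grow to the right and rows downward; lengths in m; the calibration is good to about 2 mm. A picture is of the moment at which its call begins: read the wrist's pose just before it. There is no depth.
A pose or a line that the arm cannot do raises MotionError and nothing moves.
- sign_off(): hands the job in, once; it reports no verdict.
Trained networks look in the newest picture that a camera, given by its name, has taken for a name from the list of things; names that differ only in an ending like _2 or _b are one class to them, and where a whole thing is asked for, a point or a joint stands for the part that bears it (a point fixed in the world has none). Each returns a list of dicts, best first, with "score" (0 to 1); they miss things now and then, are a little off and sometimes report something else, mostly with a low value. They report only what shows in the picture. A call takes as long as a camera call.
- spot_in(camera, name): "centre" ([column, row] in pixels, amid what is visible of it).
- silhouettes(camera, name): "mask" (384x512 bool, what is visible of it) and "centre" ([column, row] in pixels, amid what is visible of it).
- tip_of(camera, name): "centre" ([column, row] in pixels: a listed point, or the origin of a listed thing).
The state is a dict: "clock": time; "q": joint angles; "joint_velocities": joint speeds; "tau": joint torques, N m; "position": TCP position; "eef_rot": TCP orientation; "contact_force": force on the tool from outside, world axes, zero at the start; "wrist_torque": the same for the moment, N m; "finger_gap": opening from 0.0 (shut) to 1.0 (fully open).
Only numpy, scipy, OpenCV 4.12 (cv2) and the standard library are available. Lean on these libraries where they do the work, as an engineer would, in place of code of your own. Each camera call takes 0.05 s, during which the arm holds its last target. There are 200 camera calls.

TASK

Lift the green instrument carrier out of its drying rack, stand it upright in the little blue vice, slide the vice's jaw shut on it and let go of everything, then take the carrier again, lift it out and lower it through the slot in the lid of the test box (the clear shields beside the slot leave room only for a grip on its broad faces). Finish while still holding it there, upright, with its black line level with the top of the lid: do not let go and do not let it drop in. Never tip the carrier over, and leave the jar, the charging case and the brush where they are.

Things in the scene. Friction and masses are not known exactly. Their poses are not given: they have to be found in the camera images.
- carrier: Upright flat bar, 14 mm thick (its x) by 30 mm wide (its y) by 100 mm tall (its z), 120 g on average. Lower half a white frame holding a silver hearing instrument, upper half solid green, to be gripped there; a black line runs round it 50 mm above the foot. Origin: centre of its foot; z up. Broad faces look along its x, narrow edges along its y. The same either way round. It starts standing in the rack.
- carrier_line (a point): Centre of the carrier at its black line, 50 mm above its foot and 50 mm below its top. Axes as the carrier's.
- rack: Fixed drying rack, grey base 64 x 80 mm. Origin: centre of its underside on the bench; axes as the starting carrier's. The carrier's foot stands on it 8 mm above the bench, in a pocket 8 mm deep with 1.5 to 2 mm play a side. Two clear upright walls face the carrier's broad faces, 12 mm away from them and up to 100 mm above the bench (8 mm below the carrier's top), each 54 mm long along y; so it can be taken only by its two narrow edges (fingers closing along y, 30 mm).
- vise: Fixed slide-jaw vice, grey base 165 x 70 x 20 mm with two blue jaws 60 mm wide (along y) reaching to 60 mm above the bench. Origin: bench level under the vice; its x is the direction in which the moving jaw closes. The fixed jaw is at +x, its face at x = 45 mm. The bed on which the carrier stands is 20 mm above the bench.
- vise_seat (a point): Point on the vice's bed where the centre of the carrier's foot is when clamped against the fixed jaw, carrier's broad faces against the jaws (carrier x along this x). It lies 7 mm from the fixed jaw's face; axes as the vice's. With the jaw fully open there is a 40 mm gap, so the carrier may be stood 6 to 12 mm short of this point (towards -x); the jaw then pushes it home.
- jaw (a joint): Position of the moving jaw, m: 0 fully open (gap 40 mm), growing as it closes; about 0.026 when shut on the 14 mm carrier, stop at 0.030. Moves along the vice's x, with a dry friction of about 4 N, and stays where left.
- testbox: Fixed test box 150 x 160 mm, 110 mm tall, white, hollow, with clear front and back. Origin: centre of its underside. A green line frames the slot in its lid. Two clear shields 60 mm long (along x), 45 mm tall stand on the lid 25 mm either side of the centre (along y), leaving 50 mm between them.
- slot (a point): Centre of the slot at the top surface of the lid, 110 mm above the bench, z up. The slot is 16 mm along this x by 32 mm along this y (2 mm more than the carrier each way) through a 12 mm lid, its mouth chamfered at 45 degrees over the top 4 mm (24 by 40 mm at the surface); the carrier's x goes along this x, either way round. Free depth below the lid's top is 98 mm.
- jar: Glass jar with metal lid, 60 mm across, 75 mm tall, bystander. Origin: centre of its underside.
- chargecase: Grey and green charging case 60 x 85 x 37 mm, bystander. Origin: centre of its underside.
- brush: Small cleaning brush 120 mm long, lying, bystander.
- jaw_post (a point): Centre of the top of the red grip on the moving jaw's upright post, with which the jaw is slid. The grip is round, 14 mm across, from 66 to 90 mm above the bench; this point is 90 mm above the bench. It stands 85 mm (along -x of the vice) from the carrier's centre once the jaw is shut, and moves with the jaw.

How it is judged:
By the outcome, as a careful person would: the job done as asked, in the order asked, and still so for the second after the job is handed in, while the arm keeps its last pose, push and grip.
It also fails if it takes over 72 s, if anything falls off the work surface, if the arm or the gripper's body presses on something with over 40 N, if the wrist force passes 120 N, or if a joint passes its speed limit or range.

## Working session

There is one attempt and no reset: what is moved stays moved. The work goes in short steps, each a Python script; the robot and the scene stay as the last script left them, time stands still between calls to the robot, and variables do not carry over. Pictures are saved under pics/ and viewed, on a budget of 10 in all, crops included, one or two more only if the job needs it, and the job is handed in when it is done.

```bash
mkdir -p pics; ls; cat > h.py <<'E'
from cell import *
import numpy as np, cv2
from scipy.spatial.transform import Rotation as R
def save(cam,name):
    f=grab_frame(cam); cv2.imwrite('pics/'+name,f['img'][:,:,::-1].copy()); return f
def pix2plane(f,uv,z,T=None):
    T=f['cam_to_world'] if T is None else T
    T=np.array(T); d=T[:3,:3]@np.array([(uv[0]-f['cx'])/f['fx'],(uv[1]-f['cy'])/f['fy'],1.0]); o=T[:3,3]
    return o+d*(z-o[2])/d[2]
def proj(f,p,T=None):
    T=np.array(f['cam_to_world'] if T is None else T); c=np.linalg.inv(T)@np.append(p,1)
    return np.array([f['fx']*c[0]/c[2]+f['cx'],f['fy']*c[1]/c[2]+f['cy']])
def wristT(f,s):
    M=np.eye(4); M[:3,:3]=R.from_rotvec(s['eef_rot']).as_matrix(); M[:3,3]=s['position']
    return M@np.array(f['T_tool_cam'])
E
python3 - <<'E'
from h import *
ims=[]
for c in ["scene","top"]:
    f=save(c,c+'1.png'); ims.append(f['img'])
    print(c,np.round(f['cam_to_world'],3).tolist(),f['fx'])
    for n,z in [("carrier_line",.058),("carrier",.008),("rack",0),("vise",0),("vise_seat",.02),("testbox",0),("slot",.11),("jar",0),("chargecase",0),("jaw_post",.09)]:
        for r in tip_of(c,n)[:2]: print(n,np.round(r['centre'],1),round(r['score'],2),np.round(pix2plane(f,r['centre'],z),4))
    for r in spot_in(c,"brush")[:1]: print("brush",r['centre'],pix2plane(f,r['centre'],0.01))
cv2.imwrite('pics/both.png',np.vstack(ims)[:,:,::-1])
s=get_state(); print(s)
E
```

```text
pics
scene [[-0.703, 0.514, -0.491, 1.215], [0.711, 0.492, -0.503, 0.579], [-0.017, -0.702, -0.712, 0.925], [0.0, 0.0, 0.0, 1.0]] 475.71732153511516
carrier_line [216.9 134.1] 0.73 [ 0.5308 -0.2899  0.058 ]
carrier [406.  224.8] 0.26 [0.4066 0.2805 0.008 ]
rack [215.3 148. ] 0.6 [ 0.5331 -0.3013  0.    ]
vise [272.7 195.5] 0.67 [ 0.5585 -0.0385  0.    ]
vise [398.5 254.1] 0.61 [0.492  0.3158 0.    ]
vise_seat [265.8 198.6] 0.58 [ 0.5936 -0.0305  0.02  ]
testbox [399.3 252.8] 0.92 [0.4873 0.315  0.    ]
testbox [185.9 224.6] 0.63 [ 0.7886 -0.1277  0.    ]
slot [406.  225.5] 0.82 [0.4983 0.3148 0.11  ]
jar [183.7 225.1] 0.72 [ 0.7936 -0.1305  0.    ]
chargecase [264.8 285.7] 0.92 [0.7802 0.1469 0.    ]
jaw_post [294.7 168.1] 0.92 [ 0.511  -0.0056  0.09  ]
brush [229.5, 249.8] [0.77091829 0.0189435  0.01      ]
top [[0.014, -0.995, 0.101, 0.552], [-1.0, -0.014, -0.004, 0.013], [0.006, -0.101, -0.995, 1.074], [0.0, 0.0, 0.0, 1.0]] 385.8708008909
carrier_line [254.8 152.8] 0.74 [0.7667 0.0104 0.058 ]
carrier_line [369.6 240.7] 0.49 [ 0.5373 -0.2934  0.058 ]
carrier [361.5 241.5] 0.61 [ 0.
[... 505 characters left out ...]
559842 0.0055061  0.01      ]
{'clock': 1.2, 'q': array([-1.37616560e+00,  3.26223629e-01, -1.92597553e-01,  1.05202515e+00,
        4.06719604e-05,  1.43656354e+00]), 'joint_velocities': array([-0.0002066 , -0.00078779, -0.00023176,  0.00231805, -0.00247783,
       -0.0007407 ]), 'tau': array([ 4.00147692e-04, -4.43335068e+01,  2.62759495e+01,  1.13410773e-03,
       -1.93089186e-04, -7.74330466e-07]), 'position': array([ 0.17764014, -0.52052957,  0.20246889]), 'eef_rot': array([-3.09916686e+00, -5.14244508e-01, -6.14854468e-05]), 'contact_force': array([-0.31306896, -0.11480003, -0.3414365 ]), 'wrist_torque': array([-0.04474518, -0.04247624,  0.07355099]), 'finger_gap': 0.9991268585446058}
```

```bash
python3 - <<'E'
import cv2,numpy as np
a=cv2.imread('pics/scene1.png');b=cv2.imread('pics/top1.png')
b=b[90:330,80:430]
a=a[90:330,130:480]
cv2.imwrite('pics/v1.png',np.hstack([cv2.resize(a,None,fx=1.14,fy=1.14),cv2.resize(b,None,fx=1.14,fy=1.14)]) if 0 else np.vstack([cv2.resize(a[:200],(700,400)),]) )
cv2.imwrite('pics/v2.png',cv2.resize(b,(800,549),interpolation=cv2.INTER_CUBIC))
E
```

```text
(no output)
```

View pics/v2.png

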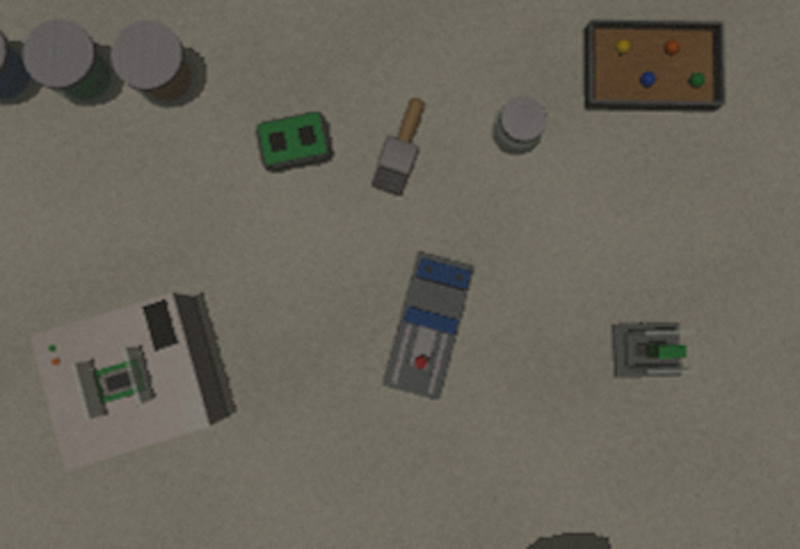

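View pics/scene1.png

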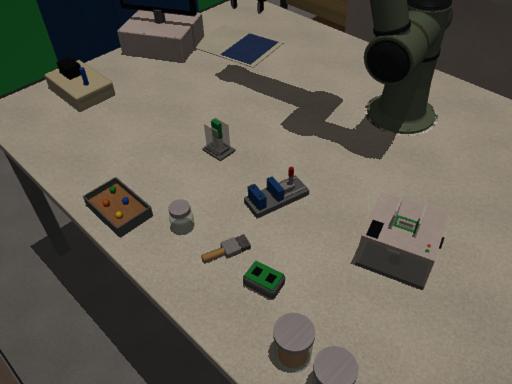

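The top view shows the rack at right (carrier leaning out at column 672, row 350), the vice in the middle (red post 421,362; blue jaws at rows 272 and 318) and the test box at left (slot 120,381). The scene view confirms this. The vice gap looks smaller than 40 mm, so I'll take a closer look with the wrist camera.

```bash
cat >> h.py <<'E'
def down(a): return (R.from_euler('z',a)*R.from_euler('x',np.pi)).as_rotvec()
def best(p,a):
    c=[]
    for k in (a,a+np.pi,a-np.pi):
        q=ik(p,down(k))
        if q is not None: c.append((abs(q[5]),k,q))
    c.sort(key=lambda t:t[0]); return c[0][1]
E
python3 - <<'E'
from h import *
a=best([.53,-.03,.36],np.radians(-13.5)); print(np.degrees(a))
f=grab_frame('wrist'); T=np.array(f['T_tool_cam']); print(np.round(T,4).tolist(),f['fx'])
Rt=R.from_rotvec(down(a)).as_matrix()
# place camera axis to hit vise gap area
tgt=np.array([.555,-.03,.05]); z=.34
ax=Rt@T[:3,2]; oc=Rt@T[:3,3]
p=np.array([0,0,z]); d=(z+oc[2]-tgt[2])/-ax[2]; p[:2]=tgt[:2]-oc[:2]-ax[:2]*d
print(p); movep(p,down(a)); sleep(.2)
s=get_state(); f=save('wrist','w_vise.png'); W=wristT(f,s); np.save('w_vise.npy',W)
print(s['clock'],s['position'],f['cx'],f['cy'])
for n,h in [("vise_seat",.02),("vise",0),("jaw_post",.09)]:
    for r in tip_of('wrist',n)[:2]: print(n,np.round(r['centre'],1),round(r['score'],2),np.round(pix2plane(f,r['centre'],h,W),4))
E
```

```text
-193.5
[[-0.0013, -0.9626, -0.2708, 0.0682], [1.0, -0.0012, -0.0004, 0.0007], [0.0001, -0.2708, 0.9626, -0.1711], [0.0, 0.0, 0.0, 1.0]] 340.91179353564235
[ 0.49506674 -0.01616857  0.34      ]
3.6417 [ 0.49502621 -0.0167574   0.3398044 ] 258.1915400777764 190.53889496047415
vise_seat [259.3 214.2] 0.92 [ 0.5989 -0.0412  0.02  ]
vise_seat [235.3 328.5] 0.38 [ 0.7879 -0.1285  0.02  ]
vise [262.7 184.9] 0.8 [ 0.5604 -0.0264  0.    ]
jaw_post [265.4 167.9] 0.74 [ 0.5164 -0.0136  0.09  ]
```

View pics/w_vise.png

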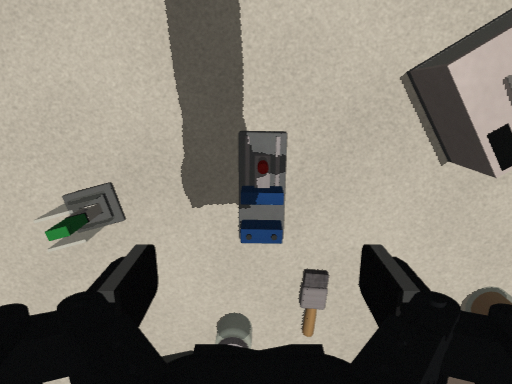

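The vice stands upright in the image: the red post top is at (263,167), the moving jaw spans rows 187–204 and the fixed jaw 221–243. I'll measure its edges in detail.

```bash
python3 - <<'E'
from h import *
f=grab_frame('wrist'); W=np.load('w_vise.npy'); im=cv2.imread('pics/w_vise.png')
for c in (250,275): print(c,[(r,)+tuple(int(v) for v in im[r,c]) for r in range(128,248,1) if r<134 or r>180])
hsv=cv2.cvtColor(im,cv2.COLOR_BGR2HSV)
blue=cv2.inRange(hsv,(100,120,30),(125,255,255)); 
n,l,st,ce=cv2.connectedComponentsWithStats(blue)
for i in range(1,n):
    if st[i][4]>60:
        m=(l==i).astype(np.uint8); c,_=cv2.findContours(m,0,1); print(st[i],ce[i],cv2.minAreaRect(c[0]))
# base outline: grey vs bench -- fit left/right edges by gradient
g=cv2.GaussianBlur(cv2.cvtColor(im,cv2.COLOR_BGR2GRAY),(3,3),0).astype(float)
for r in (135,145,155,165,175,210,215): print(r,g[r,232:294].astype(int).tolist())
red=cv2.inRange(hsv,(0,120,40),(8,255,255))|cv2.inRange(hsv,(172,120,40),(180,255,255)); red[:,:200]=0;red[:,300:]=0;red[200:]=0
ys,xs=np.nonzero(red); print('red',xs.min(),xs.max(),ys.min(),ys.max(),xs.mean(),ys.mean())
print('cam',W[:3,3])
E
```

```text
250 [(128, 164, 180, 190), (129, 163, 181, 189), (130, 164, 179, 188), (131, 44, 46, 47), (132, 72, 73, 73), (133, 97, 98, 97), (181, 43, 43, 43), (182, 41, 42, 42), (183, 41, 41, 40), (184, 41, 42, 41), (185, 39, 36, 33), (186, 38, 23, 14), (187, 38, 21, 11), (188, 37, 21, 10), (189, 37, 22, 10), (190, 35, 20, 10), (191, 39, 24, 12), (192, 40, 22, 9), (193, 46, 27, 11), (194, 48, 27, 14), (195, 48, 28, 13), (196, 46, 26, 12), (197, 45, 26, 12), (198, 46, 28, 13), (199, 47, 27, 13), (200, 44, 23, 9), (201, 45, 26, 11), (202, 43, 25, 12), (203, 46, 26, 12), (204, 51, 41, 33), (205, 93, 94, 94), (206, 62, 64, 62), (207, 62, 63, 64), (208, 94, 95, 96), (209, 94, 96, 96), (210, 94, 96, 95), (211, 94, 96, 95), (212, 95, 97, 98), (213, 93, 96, 96), (214, 94, 95, 95), (215, 94, 97, 96), (216, 92, 94, 95), (217, 91, 92, 92), (218, 92, 94, 94), (219, 77, 76, 71), (220, 42, 27, 15), (221, 41, 22, 12), (222, 39, 23, 12), (223, 40, 22, 10), (224, 40, 24, 12), (225, 37, 23, 10), (226, 38, 25, 13), (227, 39, 23, 9), (228, 41, 24, 12), (229, 86, 48, 23), (230, 106, 61, 29), (231, 106, 61, 30), (232
[... 3223 characters left out ...]
97, 97, 103, 131, 167, 182, 180, 178, 176, 175, 175, 175]
210 [180, 180, 181, 183, 183, 177, 147, 108, 95, 96, 96, 96, 96, 96, 96, 96, 96, 96, 96, 96, 96, 96, 96, 96, 95, 95, 95, 95, 96, 96, 96, 96, 96, 96, 96, 97, 97, 97, 97, 96, 97, 97, 96, 95, 95, 95, 96, 97, 97, 97, 98, 106, 134, 166, 177, 174, 171, 171, 171, 171, 171, 172]
215 [180, 180, 181, 181, 181, 174, 144, 106, 94, 96, 96, 96, 96, 95, 96, 96, 96, 95, 95, 95, 95, 95, 95, 96, 96, 96, 96, 96, 96, 96, 96, 96, 96, 96, 96, 96, 96, 96, 95, 94, 94, 94, 94, 95, 96, 97, 97, 98, 97, 97, 97, 107, 136, 167, 178, 176, 172, 170, 171, 173, 174, 174]
red 258 267 160 173 262.4621848739496 166.69747899159663
cam [ 0.42842061 -0.00148571  0.51096753]
```

```bash
python3 - <<'E'
from h import *
f=grab_frame('wrist'); W=np.load('w_vise.npy'); a=np.radians(-13.5)
ex=np.array([np.cos(a),np.sin(a),0]); ey=np.array([-np.sin(a),np.cos(a),0])
o=np.array([.5589,-.03,0])
im=cv2.imread('pics/w_vise.png'); hsv=cv2.cvtColor(im,cv2.COLOR_BGR2HSV)
blue=cv2.inRange(hsv,(100,100,30),(125,255,255))
for r in (195,200,203,222,231,233,241):
    c=np.nonzero(blue[r,230:295])[0]+230; print(r,c.min(),c.max())
def q(n,u,v,z):
    p=pix2plane(f,(u,v),z,W); print(n,np.round(p,4),'vx %.1f vy %.1f'%(1e3*(p-o)@ex,1e3*(p-o)@ey))
q('F top',262,229-.1,.06);q('F bot',262,219.7,.02);q('M top front',262,204.6,.06);q('M top back',262,192.6,.06)
q('post top',*[262.5,165.2],.09)
q('base rear top',262,132.5,.02);q('base rear bot',262,130.6,0)
for r,z in((170,.02),(212,.02)): q('L',238.2 if r==212 else 238.4,r,z); q('R',283.9 if r==212 else 286,r,z)
q('jawL',240,231,.06);q('jawR',283,231,.06)
q('fL',240.5,199,.06);q('fR',283.5,199,.06)
# contour angle of blue tops via edges: columns of row boundary
for lo,hi in((198,212),(224,236)):
    for c in(244,280): print(c,im[lo:hi,c,0].tolist())
E
```

```text
195 241 283
200 241 283
203 241 282
222 242 280
231 240 282
233 241 281
241 241 281
F top [ 0.6074 -0.0394  0.06  ] vx 49.4 vy 2.1
F bot [ 0.6086 -0.0393  0.02  ] vx 50.5 vy 2.6
M top front [ 0.5722 -0.031   0.06  ] vx 13.2 vy 2.1
M top back [ 0.5553 -0.027   0.06  ] vx -4.2 vy 2.1
post top [ 0.5122 -0.0163  0.09  ] vx -48.6 vy 2.4
base rear top [ 0.4798 -0.0084  0.02  ] vx -82.0 vy 2.5
base rear bot [ 0.4792 -0.0081  0.    ] vx -82.7 vy 2.7
L [ 0.5248 -0.0549  0.02  ] vx -27.4 vy -32.2
R [0.5413 0.0131 0.02  ] vx -27.2 vy 37.8
L [ 0.5879 -0.0716  0.02  ] vx 37.9 vy -33.7
R [ 0.6043 -0.004   0.02  ] vx 38.1 vy 35.9
jawL [ 0.6032 -0.0706  0.06  ] vx 52.5 vy -29.1
jawR [ 0.6176 -0.0112  0.06  ] vx 52.7 vy 32.0
fL [ 0.5573 -0.058   0.06  ] vx 5.0 vy -27.6
fR [ 5.713e-01 -2.000e-04  6.000e-02] vx 5.1 vy 31.9
244 [46, 46, 47, 47, 48, 48, 41, 41, 41, 43, 80, 94, 96, 95]
280 [110, 109, 108, 107, 108, 107, 102, 96, 93, 97, 95, 96, 95, 95]
244 [39, 40, 38, 37, 37, 91, 107, 105, 105, 106, 106, 105]
280 [40, 41, 41, 41, 40, 39, 100, 107, 102, 103, 104, 102]
```

The vice is at about −15° yaw, with the fixed face at (0.608, −0.040) and a gap of about 36–40 mm. The red post is at about (0.515, −0.014), which is closer to the jaw than stated, though all three cameras agree. Next, a closer look at the rack.

```bash
cat >> h.py <<'E'
def look(tgt,a,z,name):
    f=grab_frame('wrist'); T=np.array(f['T_tool_cam']); Rt=R.from_rotvec(down(a)).as_matrix(); tgt=np.array(tgt)
    ax=Rt@T[:3,2]; oc=Rt@T[:3,3]; p=np.array([0,0,z]); d=(z+oc[2]-tgt[2])/-ax[2]; p[:2]=tgt[:2]-oc[:2]-ax[:2]*d
    movep(p,down(a)); sleep(.25); s=get_state(); f=save('wrist',name+'.png'); W=wristT(f,s); np.save(name+'.npy',W); print(s['clock'],np.round(s['position'],4)); return f,W
E
python3 - <<'E'
from h import *
f,W=look([.535,-.29,.08],np.pi,.25,'w_rack')
for n,h in [("carrier_line",.058),("carrier",.008),("rack",0)]:
    for r in tip_of('wrist',n)[:2]: print(n,np.round(r['centre'],1),round(r['score'],2),np.round(pix2plane(f,r['centre'],h,W),4))
im=cv2.imread('pics/w_rack.png'); hsv=cv2.cvtColor(im,cv2.COLOR_BGR2HSV)
g=cv2.inRange(hsv,(45,120,30),(80,255,255)); n,l,st,ce=cv2.connectedComponentsWithStats(g)
i=1+np.argmax(st[1:,4]); print(st[i],ce[i]); x,y,w,h=st[i][:4]
for r in range(y-1,y+h+1): 
    c=np.nonzero(l[r]==i)[0]
    if len(c): print(r,c.min(),c.max(),im[r,int(c.mean())].tolist(),end=' | ')
crop=im[max(0,y-90):y+h+90,max(0,x-120):x+w+120]; print('crop off',x-120,y-90); cv2.imwrite('pics/w_rack_c.png',cv2.resize(crop,None,fx=2.5,fy=2.5,interpolation=cv2.INTER_CUBIC))
print(crop.shape, 'cam',W[:3,3])
E
```

```text
5.35 [ 0.5082 -0.2881  0.2507]
carrier_line [256.2 183.1] 0.92 [ 0.5334 -0.2913  0.058 ]
carrier_line [456.8 195.4] 0.27 [ 0.5474 -0.0681  0.058 ]
carrier [461.5 196. ] 0.73 [ 0.563  -0.0317  0.008 ]
carrier [257.5 174.2] 0.72 [ 0.5349 -0.2899  0.008 ]
rack [256.8 174.2] 0.58 [ 0.5367 -0.2908  0.    ]
[241 177  31  26 721] [255.85298197 189.93758669]
177 262 268 [12, 30, 10] | 178 244 269 [19, 41, 12] | 179 243 269 [18, 41, 12] | 180 243 269 [19, 43, 14] | 181 243 269 [21, 44, 16] | 182 243 269 [19, 42, 14] | 183 242 269 [16, 40, 11] | 184 242 269 [19, 41, 11] | 185 242 269 [19, 42, 12] | 186 242 270 [16, 39, 9] | 187 242 270 [21, 44, 14] | 188 242 270 [18, 41, 10] | 189 241 270 [23, 52, 17] | 190 241 271 [22, 52, 16] | 191 241 271 [22, 53, 14] | 192 241 271 [24, 54, 18] | 193 241 270 [24, 53, 16] | 194 241 270 [22, 54, 15] | 195 241 270 [24, 55, 18] | 196 241 270 [22, 52, 15] | 197 241 270 [26, 56, 18] | 198 242 270 [25, 54, 17] | 199 242 271 [24, 54, 16] | 200 242 271 [24, 55, 16] | 201 242 271 [25, 54, 16] | 202 242 262 [23, 50, 14] | crop off 121 87
(206, 271, 3) cam [ 0.43948626 -0.2889091   0.4217468 ]
```

View pics/w_rack_c.png

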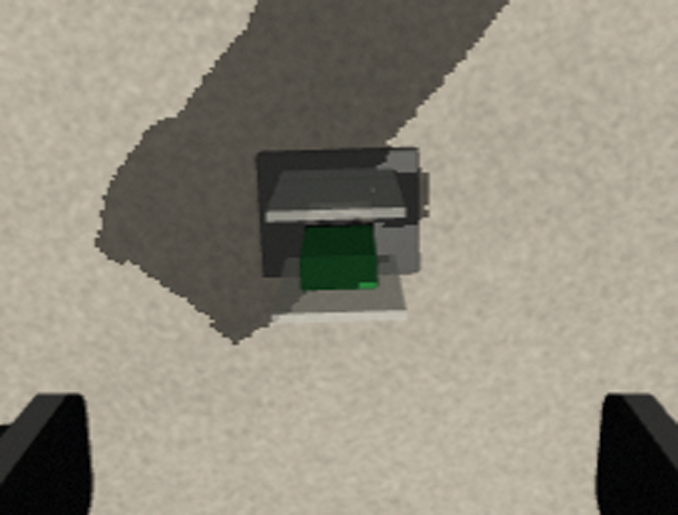

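The top face is at rows 188.6–202.2, columns 241–271. The rack edges slope about 2.1°. I'll grasp it by the narrow edges and lift.

```bash
python3 - <<'E'
from h import *
f=grab_frame('wrist'); W=np.load('w_rack.npy')
c=pix2plane(f,(256.1,195.4),.108,W); print('top centre',c)
for u,v in((241,195),(271,195),(256,188.6),(256,202.2)): print(pix2plane(f,(u,v),.108,W))
p=c[:2]+[0,0.0]; p[0]=(c[0]+.5345)/2 if abs(c[0]-.5345)<.006 else c[0]
a=best([p[0],p[1],.2],np.radians(2.1)); print(p,np.degrees(a))
movep([p[0],p[1],.16],down(a))
print(move_l([p[0],p[1],.064],.12,until_force=12))
grab(40); s=get_state(); print(s['clock'],s['finger_gap'],s['position'],s['contact_force'])
move_l([p[0],p[1],.074],.05); s=get_state(); print(s['contact_force'],s['finger_gap'])
move_l([p[0],p[1],.21],.15); s=get_state(); print(s['clock'],s['finger_gap'],s['position'],s['contact_force'])
save('scene','s2.png'); im=cv2.imread('pics/s2.png')[70:230,130:330]; cv2.imwrite('pics/s2c.png',cv2.resize(im,None,fx=3,fy=3))
E
```

```text
top centre [ 0.53267766 -0.29103864  0.108     ]
[ 0.53228566 -0.30552914  0.108     ]
[ 0.53226898 -0.27673976  0.108     ]
[ 0.52590698 -0.29112573  0.108     ]
[ 0.53952524 -0.29114364  0.108     ]
[ 0.53358883 -0.29103864] 182.1
False
7.5583 0.3399352321218898 [ 0.53386918 -0.29118304  0.06444006] [-1.05453605 -0.13433097  4.37113307]
[-0.14770682 -0.92431053 -0.56589464] 0.33715636531996807
8.9667 0.33856809045521946 [ 0.53301418 -0.29061472  0.20890599] [ 0.08800179  0.47429588 -0.82083442]
```

View pics/s2c.png

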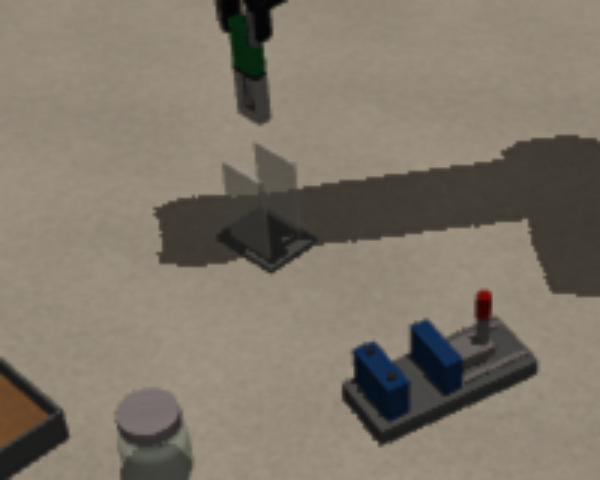

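The carrier hangs upright from the gripper (its foot is at about 265,120 in the crop) and the rack is empty. On to the vice.

```bash
python3 - <<'E'
from h import *
a=np.radians(165.); ex=np.array([np.cos(np.radians(-15)),np.sin(np.radians(-15))])
seat=np.array([.6006,-.0383]); p=seat-.010*ex; print(p)
move_l([p[0],p[1],.21],.25,rot=down(a)); 
move_l([p[0],p[1],.095],.15); s=get_state(); print(s['clock'],s['position'],s['contact_force'])
save('wrist','w_pl.png'); f=save('scene','s3.png')
print(move_l([p[0],p[1],.0735],.03,until_force=6)); s=get_state(); print(s['clock'],s['position'],s['contact_force'],s['finger_gap'])
b=cv2.imread('pics/w_pl.png'); c=cv2.imread('pics/s3.png')[120:240,200:360]
cv2.imwrite('pics/pl.png',np.hstack([cv2.resize(b[60:384,130:380],(400,518)),cv2.resize(c,(400,300)) if 0 else cv2.copyMakeBorder(cv2.resize(c,(400,300)),0,218,0,0,0)]))
E
```

```text
[ 0.59094074 -0.03571181]
11.1333 [ 0.59169084 -0.03615002  0.09588519] [-0.03046996  0.93857095  0.07567658]
True
11.8333 [ 0.59083404 -0.03563073  0.0763956 ] [-0.69811138  1.35332152  5.86869776] 0.3371400927978772
```

View pics/pl.png

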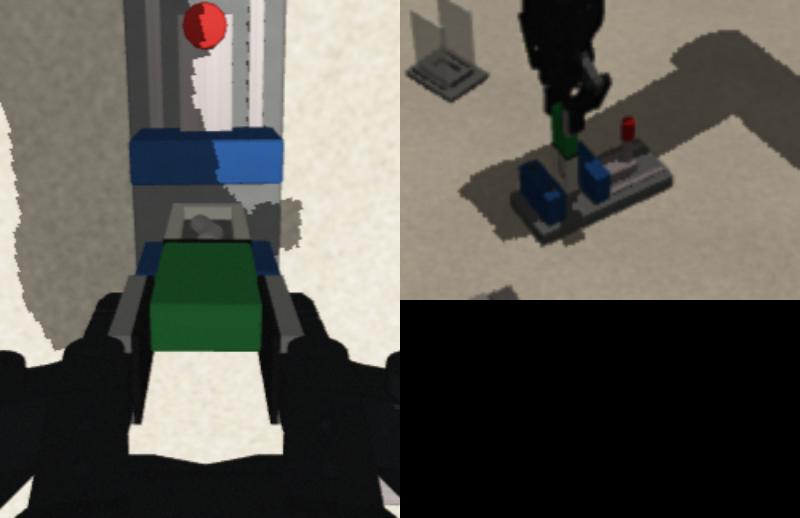

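It touched down at TCP z 0.0764, exactly as expected for the bed. The wrist view shows the carrier square between the jaws. Releasing it, then gripping the red post and sliding the jaw shut.

```bash
python3 - <<'E'
from h import *
a=np.radians(165.); ex=np.array([np.cos(np.radians(-15)),np.sin(np.radians(-15))])
f=grab_frame('wrist'); im=cv2.imread('pics/w_pl.png'); hsv=cv2.cvtColor(im,cv2.COLOR_BGR2HSV)
W=wristT(f,dict(position=[.59169,-.03615,.09589],eef_rot=down(a)))
red=cv2.inRange(hsv,(0,150,60),(6,255,255))|cv2.inRange(hsv,(174,150,60),(180,255,255)); red[:,:200]=0;red[:,330:]=0
ys,xs=np.nonzero(red); print(xs.min(),xs.max(),ys.min(),ys.max())
u=(xs.min()+xs.max())/2; lo=pix2plane(f,(u,ys.max()),.09,W); post=lo[:2]-.007*ex; top=pix2plane(f,(u,ys.min()),.09,W)[:2]
print('post',post,'from lo; hi',top, 'dist along to seat',(np.array([.6006,-.0383])-post)@ex)
for r in (120,139,140,141,175,176): print(r,im[r,300].tolist())
let_go(); sleep(.2); s=get_state(); print(s['clock'],s['finger_gap'])
x,y,z=s['position']; move_l([x,y,.20],.2)
if np.linalg.norm(post-[.515,-.014])<.008:
    movep([post[0],post[1],.15],down(a)); s=get_state();print(s['position'])
    print(move_l([post[0],post[1],.066],.12,until_force=10))
    grab(40); s=get_state(); print(s['clock'],s['finger_gap'],s['position'],s['contact_force'])
E
```

```text
244 271 61 90
post [ 0.51633569 -0.01714948] from lo; hi [ 0.51000792 -0.01542863] dist along to seat 0.08686722902188462
120 [138, 139, 139]
139 [123, 122, 118]
140 [85, 71, 62]
141 [60, 37, 21]
175 [137, 138, 138]
176 [136, 139, 139]
12.675 0.9984391656496183
[ 0.51416295 -0.01668094  0.14814017]
False
15.5167 0.0035994262975156894 [ 0.51628415 -0.017144    0.06596014] [ 0.65830191 -0.12318409  0.17157578]
```

The fingers shut on nothing (gap 0.004), so I missed the post. I need to look.

```bash
python3 - <<'E'
from h import *
f=save('scene','s4.png'); g=save('wrist','w4.png')
for n in("jaw_post","carrier_line"):
  for c in ('scene','wrist'): print(n,c,[(np.round(r['centre'],1),round(r['score'],2)) for r in tip_of(c,n)[:2]])
b=cv2.imread('pics/w4.png'); c=cv2.imread('pics/s4.png')[120:240,210:350]
cv2.imwrite('pics/m4.png',np.hstack([cv2.resize(b,(400,300)),cv2.resize(c,(350,300),interpolation=cv2.INTER_CUBIC)]))
s=get_state(); print('proj TCP',proj(f,s['position']),'post top hyp',proj(f,[.516,-.017,.09]),proj(f,[.493,-.0096,.09]))
E
```

```text
jaw_post scene [(array([290.7, 165.5]), 0.71)]
jaw_post wrist []
carrier_line scene [(array([266.2, 184.2]), 0.68)]
carrier_line wrist [(array([262. , 351.3]), 0.65)]
proj TCP [289.70902999 173.76554142] post top hyp [290.12273056 166.98670668] [298.12277918 164.01373707]
```

View pics/m4.png

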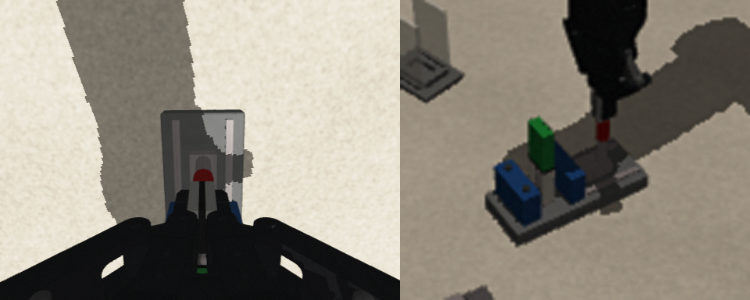

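```bash
python3 - <<'E'
from h import *
s=get_state(); f=grab_frame('wrist'); W=wristT(f,s); ex=np.array([np.cos(np.radians(-15)),np.sin(np.radians(-15))])
im=cv2.imread('pics/w4.png'); hsv=cv2.cvtColor(im,cv2.COLOR_BGR2HSV)
red=cv2.inRange(hsv,(0,140,40),(8,255,255))|cv2.inRange(hsv,(172,140,40),(180,255,255)); red[:,:220]=0;red[:,300:]=0
ys,xs=np.nonzero(red); print(xs.min(),xs.max(),ys.min(),ys.max())
for r in range(ys.min(),ys.max()+1): c=xs[ys==r]; print(r,c.min(),c.max(),end='; ')
e=pix2plane(f,((xs.min()+xs.max())/2,ys.min()),.09,W); print('\n-x edge',e,'centre',e[:2]+.007*ex)
L=pix2plane(f,(xs.min(),226),.09,W);Rr=pix2plane(f,(xs.max()+1,226),.09,W); print('width',np.linalg.norm(L-Rr))
# same for scene: rows of red
g=grab_frame('scene'); 
for nm in('scene1.png','s3.png','s4.png'):
    im=cv2.imread('pics/'+nm); hsv=cv2.cvtColor(im,cv2.COLOR_BGR2HSV)
    red=cv2.inRange(hsv,(0,150,30),(8,255,255))|cv2.inRange(hsv,(172,150,30),(180,255,255)); red[:140]=0;red[200:]=0;red[:,:270]=0;red[:,320:]=0
    ys,xs=np.nonzero(red); print(nm,xs.min(),xs.max(),ys.min(),ys.max()); u=(xs.min()+xs.max())/2
    print(' top far edge pt',pix2plane(g,(u,ys.min()+1.5),.09), 'bottom', pix2plane(g,(u,ys.max()-1),.066))
print(proj(g,[.516,-.017,.09]),proj(g,[.516,-.017,.066]),proj(g,[.4935,-.0106,.09]))
E
```

```text
247 272 216 231
216 258 261; 217 254 265; 218 253 267; 219 252 268; 220 251 269; 221 250 270; 222 249 270; 223 249 271; 224 249 271; 225 248 271; 226 248 271; 227 248 272; 228 248 272; 229 248 272; 230 247 272; 231 247 272; 
-x edge [ 0.50181649 -0.01355449  0.09      ] centre [ 0.50857797 -0.01536622]
width 0.0120049943739291
scene1.png 289 293 167 176
 top far edge pt [ 0.51875585 -0.01146063  0.09      ] bottom [ 0.51753816 -0.01152986  0.066     ]
s3.png 289 293 167 176
 top far edge pt [ 0.51875585 -0.01146063  0.09      ] bottom [ 0.51753816 -0.01152986  0.066     ]
s4.png 289 293 168 176
 top far edge pt [ 0.52160031 -0.00890365  0.09      ] bottom [ 0.51753816 -0.01152986  0.066     ]
[290.12273056 166.98670668] [289.84489921 173.72749068] [297.70864723 163.92976298]
```

```bash
python3 - <<'E'
from h import *
g=grab_frame('scene');t=grab_frame('top');f=grab_frame('wrist');s=get_state(); a=np.radians(165)
im=cv2.imread('pics/top1.png'); hsv=cv2.cvtColor(im,cv2.COLOR_BGR2HSV)
red=cv2.inRange(hsv,(0,110,30),(10,255,255))|cv2.inRange(hsv,(170,110,30),(180,255,255)); m=np.zeros_like(red); m[230:270,245:280]=red[230:270,245:280]; ys,xs=np.nonzero(m); tp=(xs.mean(),ys.mean()); print('top',tp,len(xs))
W1=np.load('w_vise.npy');W2=wristT(f,dict(position=[.59169,-.03615,.09589],eef_rot=down(a)));W4=wristT(f,s)
V=[('scene',g,g['cam_to_world'],(291,169)),('top',t,t['cam_to_world'],tp),('w1',f,W1,(262.5,168.5)),('w2',f,W2,(257.5,76)),('w4',f,W4,(259.5,229))]
def tri(V):
    A=np.zeros((3,3));b=np.zeros(3)
    for n,c,T,uv in V:
        T=np.array(T); d=T[:3,:3]@np.array([(uv[0]-c['cx'])/c['fx'],(uv[1]-c['cy'])/c['fy'],1]); d/=np.linalg.norm(d); P=np.eye(3)-np.outer(d,d); A+=P;b+=P@T[:3,3]
    return np.linalg.solve(A,b)
p=tri(V); print(p)
for n,c,T,uv in V: print(n,np.round(proj(c,p,T)-uv,1), [np.round(pix2plane(c,uv,z,T)[:2],4) for z in (.05,.07,.09)])
print(tri(V[1:])); print(tri(V[2:]))
for n,h in(("scene",g),):pass
E
```

```text
top (np.float64(263.8095238095238), np.float64(248.04761904761904)) 21
[ 0.51501227 -0.01653887  0.08130605]
scene [-0.6  0.3] [array([ 0.4869, -0.0384]), array([ 0.5035, -0.0243]), array([ 0.5202, -0.0102])]
top [0.2 0.2] [array([ 0.5142, -0.0168]), array([ 0.515 , -0.0163]), array([ 0.5157, -0.0157])]
w1 [ 0.3 -2.5] [array([ 0.5247, -0.0188]), array([ 0.5205, -0.0181]), array([ 0.5163, -0.0173])]
w2 [ 0.5 -2.8] [array([ 0.5147, -0.0168]), array([ 0.5157, -0.017 ]), array([ 0.5167, -0.0172])]
w4 [1.  6.9] [array([ 0.5237, -0.0193]), array([ 0.5158, -0.0172]), array([ 0.5079, -0.0152])]
[ 0.51622701 -0.01698078  0.07432418]
[ 0.51703889 -0.01736556  0.07189165]
```

```bash
python3 - <<'E'
import cv2,numpy as np
b=cv2.imread('pics/w4.png')[150:384,180:340]; c=cv2.imread('pics/s4.png')[135:200,255:325]
b=np.clip(b.astype(float)*2.2,0,255).astype(np.uint8);c=np.clip(c.astype(float)*2.2,0,255).astype(np.uint8)
cv2.imwrite('pics/m5.png',np.hstack([cv2.resize(b,(400,585),interpolation=cv2.INTER_CUBIC),cv2.copyMakeBorder(cv2.resize(c,(400,371),interpolation=cv2.INTER_CUBIC),0,214,0,0,0)]))
E
```

```text
(no output)
```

View pics/m5.png

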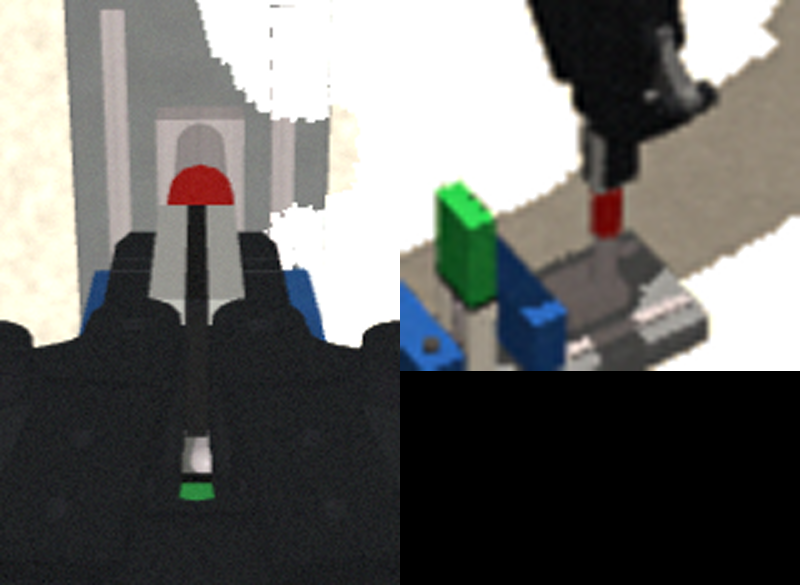

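The picture shows the shut fingertips sitting just above the red grip (its top is at 200,185 left; tips at row 188 right), not behind it. The physical tips therefore seem about 20 mm higher than the reported TCP. I'll check this against the wrist projection.

```bash
python3 - <<'E'
from h import *
f=grab_frame('wrist');g=grab_frame('scene');s=get_state();W=wristT(f,s); p=s['position']; ex=np.array([np.cos(np.radians(-15)),np.sin(np.radians(-15)),0])
print(p,s['finger_gap'],s['contact_force'],R.from_rotvec(s['eef_rot']).as_matrix()[:,2])
for dz in (0,.01,.02,.025,.03): 
    q=p-.011*ex+[0,0,dz]; print(dz,'wrist -x edge of tip',np.round(proj(f,q,W),1),'scene tip',np.round(proj(g,p+[0,0,dz]),1))
# heights in s3 (carrier held, TCP .0959, yaw165): carrier top/line vs tips
im=cv2.imread('pics/w4.png'); print([im[r,250].tolist() for r in range(226,238)])
E
```

```text
[ 0.51632182 -0.01714356  0.06598501] -0.0007022649233465301 [ 0.76982624 -0.09595555  0.10305333] [-2.50551819e-05  2.74690296e-05 -9.99999999e-01]
0 wrist -x edge of tip [259.9 207.5] scene tip [289.7 173.8]
0.01 wrist -x edge of tip [259.9 213.9] scene tip [289.8 171. ]
0.02 wrist -x edge of tip [260.1 221. ] scene tip [290.  168.2]
0.025 wrist -x edge of tip [260.1 224.9] scene tip [290.  166.7]
0.03 wrist -x edge of tip [260.2 229. ] scene tip [290.1 165.3]
[[10, 11, 67], [12, 13, 69], [12, 13, 69], [11, 12, 68], [13, 12, 69], [7, 10, 67], [62, 66, 66], [65, 68, 68], [66, 69, 70], [65, 68, 69], [66, 69, 70], [66, 68, 67]]
```

```bash
python3 - <<'E'
from h import *
s=get_state(); x,y,z=s['position']
print(move_l([x,y,.048],.025,until_force=4)); s=get_state(); print(s['clock'],s['position'],s['contact_force'])
E
```

```text
True
16.5417 [ 0.51684285 -0.01724935  0.06121696] [-0.59274376  0.59090764  6.07556255]
```

The tips touch the post top (90 mm) at TCP 0.0612, so they are 29 mm above the reported TCP. I'll correct for that, grip the post and slide.

```bash
python3 - <<'E'
from h import *
ex=np.array([np.cos(np.radians(-15)),np.sin(np.radians(-15)),0])
s=get_state(); x,y=.5160,-.0170
move_l([x,y,.085],.1); let_go()
print(move_l([x,y,.040],.1,until_force=12)); grab(40); s=get_state(); p0=s['position']; print(s['clock'],s['finger_gap'],p0,s['contact_force'])
if s['finger_gap']>.1:
    print(move_l(np.array([x,y,.040])+.036*ex,.025,until_force=16)); s=get_state(); p1=s['position']; print(s['clock'],p1,'travel',(p1-p0)@ex,s['contact_force'],s['finger_gap'])
save('scene','s6.png')
E
```

```text
False
18.975 0.1442396454966953 [ 0.51631649 -0.01626049  0.04033329] [0.3207051  3.49552948 3.79205913]
True
19.9417 [ 0.53734067 -0.02155422  0.04031573] travel 0.021677913096359264 [-1.01976698  0.44772699  5.41578876] 0.14340407901811866
```

```bash
python3 - <<'E'
from h import *
ex=np.array([np.cos(np.radians(-15)),np.sin(np.radians(-15)),0])
s=get_state(); p=s['position']
print(move_l(p+.010*ex,.02,until_force=16)); s=get_state(); p1=s['position']; print(s['clock'],p1,'travel',(p1-p)@ex,s['contact_force'],s['finger_gap'])
save('scene','s6.png'); save('wrist','w6.png')
b=cv2.imread('pics/w6.png'); c=cv2.imread('pics/s6.png')[135:215,235:335]
cv2.imwrite('pics/m6.png',np.hstack([cv2.resize(b,(400,300)),cv2.resize(c,(375,300),interpolation=cv2.INTER_CUBIC)]))
E
```

```text
True
20.3167 [ 0.53706324 -0.02143723  0.04031313] travel -0.00031696983089288326 [-2.14409351 -0.88195208  4.58512219] 0.14640881445236925
```

View pics/m6.png

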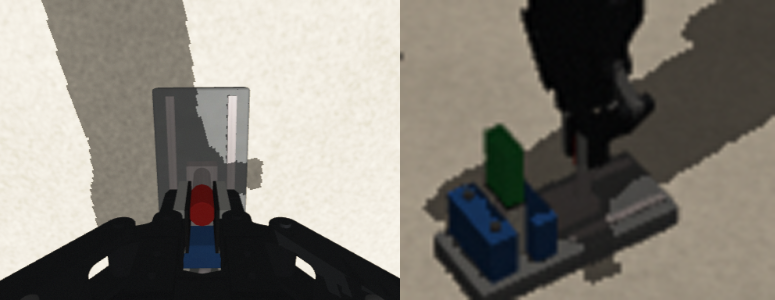

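The wrist view shows the fingers round the red grip and the moving jaw up against the carrier. The scene view shows it standing upright between the jaws. A second push gave no travel, so the jaw is shut. Releasing, then looking at the carrier from above for the broad-face grip.

```bash
python3 - <<'E'
from h import *
let_go(); s=get_state(); x,y,z=s['position']; move_l([x,y,.17],.2)
a=best([.60,-.038,.2],np.radians(75)); print('a',np.degrees(a))
f,W=look([.6006,-.0383,.12],a,.21,'w7')
im=cv2.imread('pics/w7.png'); hsv=cv2.cvtColor(im,cv2.COLOR_BGR2HSV)
g=cv2.inRange(hsv,(45,120,30),(80,255,255)); g[:,:150]=0;g[:,380:]=0; n,l,st,ce=cv2.connectedComponentsWithStats(g)
i=1+np.argmax(st[1:,4]); print(st[i],ce[i]); X,Y,w,h=st[i][:4]
for r in range(Y,Y+h): 
    c=np.nonzero(l[r]==i)[0]
    if len(c): print(r,c.min(),c.max(),im[r,int(c.mean())].tolist()[1],end=' | ')
np.save('w7f.npy',[f['fx'],f['fy'],f['cx'],f['cy']])
E
```

```text
a 255.00000000000003
23.625 [ 0.5984 -0.0428  0.2099]
[248 162  18  48 762] [256.47375328 185.33333333]
162 253 263 38 | 163 250 264 50 | 164 250 264 51 | 165 250 264 50 | 166 250 264 49 | 167 249 264 52 | 168 249 264 51 | 169 249 264 53 | 170 249 264 50 | 171 249 264 50 | 172 249 264 52 | 173 249 264 52 | 174 248 264 63 | 175 248 264 64 | 176 248 264 67 | 177 248 264 67 | 178 248 264 67 | 179 248 264 66 | 180 248 264 66 | 181 248 264 67 | 182 248 264 65 | 183 248 264 65 | 184 248 264 65 | 185 248 264 65 | 186 249 264 65 | 187 249 264 65 | 188 249 264 65 | 189 249 264 65 | 190 249 264 66 | 191 249 264 64 | 192 249 264 64 | 193 249 264 66 | 194 249 264 65 | 195 249 264 66 | 196 249 264 64 | 197 249 265 65 | 198 249 264 65 | 199 249 265 66 | 200 249 265 65 | 201 249 265 67 | 202 249 265 66 | 203 249 264 66 | 204 249 264 150 | 205 249 264 151 | 206 249 264 151 | 207 249 264 150 | 208 250 264 152 | 209 250 253 139 |
```

```bash
python3 - <<'E'
from h import *
f=grab_frame('wrist');W=np.load('w7.npy'); c=pix2plane(f,(256.7,191.2),.12,W); print(c)
for u,v in((249,191),(265,191),(257,173.7),(257,208.8)): print(np.round(pix2plane(f,(u,v),.12,W),4))
a=np.radians(256); seat=np.array([.6006,-.0383])
p=.5*(c[:2]+seat) if np.linalg.norm(c[:2]-seat)<.005 else c[:2]; print('p',p)
movep([p[0],p[1],.15],down(a)); print(move_l([p[0],p[1],.055],.12,until_force=10))
s=get_state(); print(s['clock'],s['position'],s['contact_force'])
grab(60); s=get_state(); print(s['clock'],s['finger_gap'],s['position'],s['contact_force'],s['wrist_torque']); np.save('grasp.npy',s['position'])
E
```

```text
[ 0.60083754 -0.03872654  0.12      ]
[ 0.6067 -0.0405  0.12  ]
[ 0.5944 -0.0372  0.12  ]
[ 0.5969 -0.0524  0.12  ]
[ 0.6045 -0.0244  0.12  ]
p [ 0.60071877 -0.03851327]
False
25.0167 [ 0.60162714 -0.03871419  0.05605424] [-0.16572045  0.37026887 -0.24551084]
25.6667 0.15766461693274292 [ 0.60080474 -0.03853609  0.05522386] [-0.27624719  0.92303765  3.19925036] [ 0.057366    0.08761497 -0.12955091]
```

The carrier centre seen from above (0.6008, −0.0387) agrees with the earlier seat to 0.5 mm. The gap of 0.158 fits 14 mm. Lifting it out and carrying it to view the slot.

```bash
python3 - <<'E'
from h import *
p=np.load('grasp.npy'); x,y=p[:2]
move_l([x,y,.065],.03); s=get_state(); print(s['finger_gap'],s['contact_force'])
move_l([x,y,.23],.15); s=get_state(); print(s['clock'],s['finger_gap'],s['position'],s['contact_force'])
a=np.radians(283)
move_l([.48,.36,.25],.25,rot=down(a)); sleep(.3)
s=get_state(); f=save('wrist','w8.png'); W=wristT(f,s); np.save('w8.npy',W); print(s['clock'],s['finger_gap'],s['position'],s['contact_force'])
for r in tip_of('wrist','slot')[:2]: print(np.round(r['centre'],1),round(r['score'],2),np.round(pix2plane(f,r['centre'],.11,W),4))
t=grab_frame('top')
for r in tip_of('top','slot')[:2]: print(np.round(r['centre'],1),round(r['score'],2),np.round(pix2plane(t,r['centre'],.11),4))
im=cv2.imread('pics/w8.png'); im=np.clip(im.astype(float)*1.3,0,255).astype(np.uint8)
cv2.imwrite('pics/w8v.png',cv2.resize(im,(800,600),interpolation=cv2.INTER_CUBIC))
E
```

```text
0.15538984936150121 [-0.24024761 -0.90210499  1.89463173]
27.4 0.15515780202993157 [ 0.60008702 -0.03839881  0.22890096] [ 0.01311572  0.28690153 -1.54555981]
29.5167 0.15507086634443726 [0.48024312 0.35953858 0.25001707] [-0.31247919  0.04894593 -0.85024403]
[254.2 113. ] 0.95 [0.4954 0.308  0.11  ]
[134.9 257. ] 0.95 [0.4903 0.3024 0.11  ]
```

View pics/w8v.png

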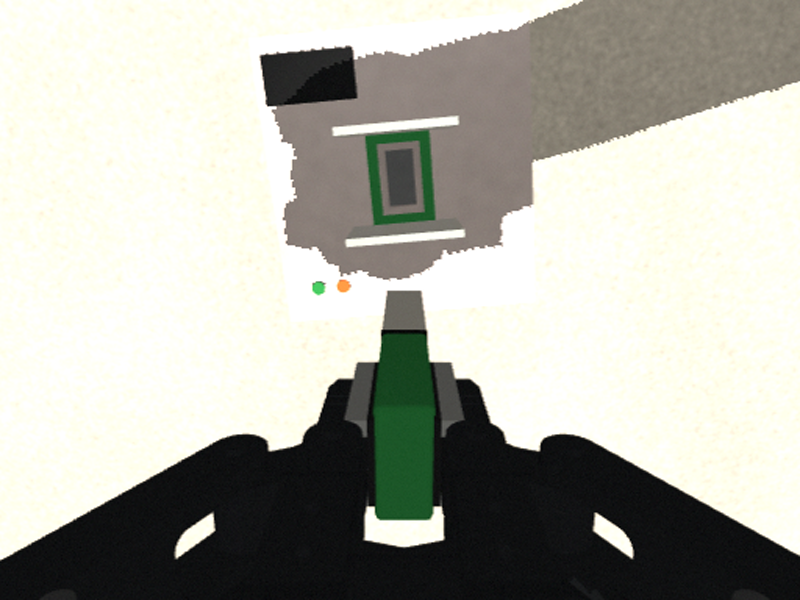

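The slot is clearly visible at (400,178) in this view, between the white-edged shields, and turned about 4.5° from my yaw. The carrier is held straight. I'll fit the green frame for an exact centre and yaw.

```bash
python3 - <<'E'
from h import *
f=grab_frame('wrist');W=np.load('w8.npy'); im=cv2.imread('pics/w8.png'); hsv=cv2.cvtColor(im,cv2.COLOR_BGR2HSV)
g=cv2.inRange(hsv,(45,100,20),(90,255,255)); g[170:]=0; n,l,st,ce=cv2.connectedComponentsWithStats(g); i=1+np.argmax(st[1:,4]); m=(l==i).astype(np.uint8)
cs,h=cv2.findContours(m,cv2.RETR_CCOMP,cv2.CHAIN_APPROX_NONE)
for k,c in enumerate(cs):
    if len(c)<30: continue
    P=np.array([pix2plane(f,q[0],.11,W)[:2]*1000 for q in c],np.float32); r=cv2.minAreaRect(P); print('hole' if h[0][k][3]>=0 else 'outer',np.round(r[0],1),np.round(r[1],1),round(r[2],1))
wm=cv2.inRange(im,(0,0,0),(60,62,64)); wm[:, :230]=0; wm[:,290:]=0; wm[:90]=0; wm[140:]=0; wm[g>0]=0
cs,_=cv2.findContours(wm,0,1); c=max(cs,key=cv2.contourArea); P=np.array([pix2plane(f,q[0],.098,W)[:2]*1000 for q in c],np.float32); print('hole dark z.098',cv2.minAreaRect(P))
# carrier in hand: line centre seen? print width columns near foot
gr=cv2.inRange(hsv,(45,120,30),(80,255,255)); gr[:250]=0
for r in (262,280,300,320): c=np.nonzero(gr[r])[0]; print(r,c.min(),c.max())
s=get_state(); p=s['position']
for dz,n in((.085,'top'),): print(proj(f,p+[0,0,.065],W))
E
```

```text
outer [493.6 308.4] [35.2 49.8] 17.8
hole [493.6 308.4] [26.5 41.9] 17.6
hole dark z.098 ((493.63873291015625, 308.4493408203125), (15.440603256225586, 31.62096405029297), 17.664995193481445)
262 239 278
280 240 277
300 240 277
320 240 276
[258.10607715 298.68462452]
```

```bash
python3 - <<'E'
from h import *
f=grab_frame('wrist');W=np.load('w8.npy'); s=get_state(); p=s['position']; tx=R.from_rotvec(s['eef_rot']).as_matrix()[:,0]; ty=R.from_rotvec(s['eef_rot']).as_matrix()[:,1]
A=pix2plane(f,(258.5,259.4),p[2]+.065,W);B=pix2plane(f,(258.5,332.3),p[2]+.065,W); c=(A+B)/2; print('face len',np.linalg.norm(A-B),'off x',(c-p)@tx,'off y',(c-p)@ty)
ox=np.clip((c-p)@tx,-.003,.003)*.7
a=np.radians(287.7); Rm=R.from_rotvec(down(a)).as_matrix(); g=np.array([.4936,.3084,0])-ox*Rm[:,0]; print('goal',g,ox)
z0=np.load('grasp.npy')[2]; zf=z0+.040
move_l([g[0],g[1],.215],.2,rot=down(a)); sleep(.2)
print(move_l([g[0],g[1],.15],.1,until_force=10)); sleep(.2); s=get_state(); print(s['clock'],s['position'],s['contact_force'])
print(move_l([g[0],g[1],zf],.03,until_force=8)); s=get_state(); print(s['clock'],s['position'],s['contact_force'],s['finger_gap'],'zf',zf)
save('scene','s9.png'); save('wrist','w9.png')
b=cv2.imread('pics/w9.png')[60:384,110:400]; c=cv2.imread('pics/s9.png')[160:280,340:460]
cv2.imwrite('pics/m9.png',np.hstack([cv2.resize(b,(400,447)),cv2.resize(c,(400,447),interpolation=cv2.INTER_CUBIC)]))
E
```

```text
face len 0.029398883210274222 off x 0.0007488176599283422 off y 0.00014871116744793116
goal [ 4.93440634e-01  3.08899359e-01 -7.29038551e-21] 0.0005241723619498395
False
31.4833 [0.49396036 0.30916036 0.15081103] [ 0.25705855  0.36631211 -0.73374422]
False
33.4583 [0.49348243 0.30882021 0.09526218] [ 0.82231527 -0.33414036 -1.22656362] 0.15792694313954425 zf 0.0952238576197204
```

View pics/m9.png

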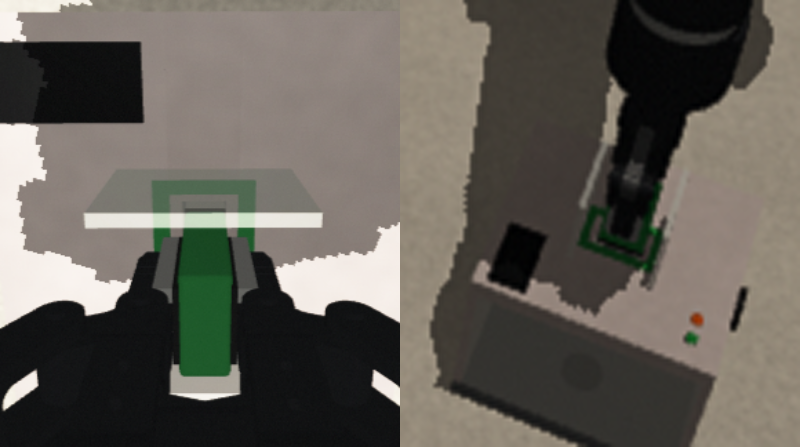

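```bash
python3 - <<'E'
from h import *
s=get_state(); f=grab_frame('wrist'); W=wristT(f,s); p=s['position'].copy(); tx=R.from_rotvec(s['eef_rot']).as_matrix()[:,0]
print(s['clock'],p,s['contact_force'],s['finger_gap'])
for z in(.106,.108,.11,.112,.114): q=p+tx*.0155; q[2]=z; print(z,np.round(proj(f,q,W),1))
for x in(250,258,266): print(x,[(r,)+tuple(int(v) for v in f['img'][r,x]) for r in range(198,224,1)])
for r in tip_of('wrist','carrier_line')[:1]: print('line',r)
E
```

```text
33.5583 [0.49349608 0.30879134 0.09525548] [-0.04593816 -2.24184539 -0.91180944] 0.1549657103656332
0.106 [257.6 207.4]
0.108 [257.6 208.7]
0.11 [257.6 210.1]
0.112 [257.6 211.4]
0.114 [257.6 212.8]
250 [(198, 80, 106, 82), (199, 80, 105, 81), (200, 79, 104, 80), (201, 115, 113, 105), (202, 118, 115, 108), (203, 116, 113, 106), (204, 118, 115, 107), (205, 116, 114, 107), (206, 110, 108, 102), (207, 111, 111, 104), (208, 111, 111, 103), (209, 111, 111, 103), (210, 113, 112, 104), (211, 76, 77, 71), (212, 73, 74, 69), (213, 74, 85, 72), (214, 142, 162, 138), (215, 205, 220, 197), (216, 205, 221, 198), (217, 205, 223, 199), (218, 205, 222, 199), (219, 206, 222, 199), (220, 206, 222, 199), (221, 206, 222, 199), (222, 205, 222, 199), (223, 206, 221, 199)]
258 [(198, 80, 104, 81), (199, 79, 104, 80), (200, 80, 106, 81), (201, 115, 114, 106), (202, 116, 114, 107), (203, 115, 112, 105), (204, 117, 114, 108), (205, 116, 113, 106), (206, 110, 109, 101), (207, 110, 110, 102), (208, 110, 110, 102), (209, 110, 109, 102), (210, 110, 109, 102), (211, 76, 77, 71), (212, 73, 74, 68), (213, 76, 88, 75), (214, 142, 161, 140), (215, 206, 221, 198), (216, 207, 223, 198), (217, 208, 223, 200), (218, 206, 223, 200), (219, 206, 222, 199), (220, 206, 222, 199), (221, 207, 223, 200), (222, 207, 223, 200), (223, 207, 223, 200)]
266 [(198, 80, 105, 81), (199, 81, 107, 84), (200, 80, 106, 82), (201, 114, 113, 106), (202, 116, 114, 106), (203, 115, 113, 106), (204, 117, 115, 106), (205, 116, 112, 106), (206, 110, 109, 102), (207, 109, 109, 101), (208, 111, 110, 103), (209, 110, 110, 103), (210, 111, 110, 102), (211, 75, 76, 69), (212, 73, 74, 68), (213, 75, 87, 73), (214, 175, 192, 168), (215, 208, 223, 199), (216, 209, 223, 201), (217, 206, 222, 199), (218, 207, 223, 200), (219, 206, 222, 199), (220, 205, 221, 198), (221, 206, 222, 200), (222, 207, 223, 199), (223, 205, 222, 199)]
line {'centre': [258.2, 242.8], 'score': 0.97}
```

```bash
python3 - <<'E'
from h import *
f=grab_frame('wrist'); im=cv2.imread('pics/w8.png'); p=np.array([.48024,.35954,.25002]); Rm=R.from_rotvec(down(np.radians(283))).as_matrix(); W=np.load('w8.npy')
print([(r,im[r,258].tolist()) for r in range(205,220)])
for d in(-.004,-.002,0,.002,.004): print(d,np.round(proj(f,p+Rm[:,0]*.0157+[0,0,.01478+d],W),1))
b=cv2.imread('pics/w9.png')
for r in(206,209,212): print(r,b[r,236:282,1].tolist())
s=get_state(); print(s['clock'],s['position'],s['finger_gap'],s['contact_force'])
E
```

```text
[(205, [71, 77, 80]), (206, [74, 79, 81]), (207, [72, 78, 81]), (208, [73, 79, 81]), (209, [75, 79, 83]), (210, [73, 80, 81]), (211, [14, 14, 14]), (212, [2, 5, 5]), (213, [13, 24, 10]), (214, [22, 51, 15]), (215, [24, 53, 16]), (216, [24, 54, 18]), (217, [26, 53, 17]), (218, [25, 53, 18]), (219, [25, 54, 18])]
-0.004 [257.7 207.1]
-0.002 [257.7 208.4]
0 [257.7 209.8]
0.002 [257.7 211.1]
0.004 [257.7 212.5]
206 [115, 115, 113, 114, 114, 112, 103, 100, 102, 108, 109, 110, 111, 111, 111, 112, 110, 111, 110, 110, 111, 109, 110, 109, 110, 110, 111, 109, 110, 112, 110, 111, 110, 110, 109, 109, 104, 104, 112, 115, 117, 115, 115, 113, 114, 114]
209 [115, 115, 115, 115, 114, 111, 104, 99, 102, 110, 111, 110, 110, 111, 109, 110, 110, 109, 109, 111, 110, 111, 109, 110, 111, 109, 111, 110, 109, 109, 110, 110, 109, 110, 109, 112, 107, 107, 112, 114, 112, 115, 114, 115, 114, 112]
212 [114, 113, 115, 115, 113, 110, 104, 93, 78, 73, 73, 73, 74, 73, 74, 74, 73, 74, 74, 72, 74, 73, 74, 74, 75, 72, 72, 72, 74, 73, 74, 75, 74, 74, 73, 72, 74, 86, 113, 115, 114, 113, 112, 113, 114, 112]
33.7083 [0.49349987 0.30882376 0.09525348] 0.15746695590507265 [ 0.44536176 -1.79525102 -2.15305748]
```

```bash
python3 - <<'E'
from h import *
from scipy.optimize import least_squares
f=grab_frame('wrist'); im=cv2.imread('pics/w8.png'); p=np.array([.48024,.35954,.25002]); tx=R.from_rotvec(down(np.radians(283))).as_matrix()[:,0]; W=np.load('w8.npy')
print([(r,im[r,258].tolist()[1]) for r in list(range(255,264))+list(range(328,337))])
def row(x,z,p=p,W=W,tx=tx): return proj(f,p+tx*x+[0,0,z],W)[1]
cols=[c for c in np.nonzero(cv2.inRange(im[300],(0,30,0),(40,255,40)))[0] if 220<c<300]; print('w',cols[0],cols[-1])
for nb in (0,1):
    fun=lambda v:[row(v[0]+.015,v[1])-259.0+nb*v[2], row(v[0]-.015,v[1])-332.2+nb*v[2], row(v[0]+.015,v[1]-.05)-212.1+nb*v[2]]+([v[2]*.3] if nb else [])
    r=least_squares(fun,[0,.065,0][:2+nb],x_scale=.001); print(nb,r.x,np.round(r.fun,2),'foot err mm',(r.x[1]-.06478)*1e3)
W9=wristT(f,get_state())
for r in tip_of('wrist','carrier_line')[:1]: print(r['centre'],[np.round(proj(f,get_state()['position']*[1,1,0]+[0,0,z],W9),1) for z in(.107,.11,.113)])
E
```

```text
[(255, 53), (256, 52), (257, 53), (258, 54), (259, 57), (260, 62), (261, 63), (262, 65), (263, 67), (328, 66), (329, 67), (330, 67), (331, 65), (332, 92), (333, 207), (334, 211), (335, 208), (336, 206)]Traceback (most recent call last):
  File "<stdin>", line 6, in <module>
cv2.error: OpenCV(4.12.0) /io/opencv/modules/core/src/arithm.cpp:2051: error: (-209:Sizes of input arguments do not match) The lower boundary is neither an array of the same size and same type as src, nor a scalar in function 'inRange'
```

```bash
python3 - <<'E'
from h import *
from scipy.optimize import least_squares
f=grab_frame('wrist'); p=np.array([.48024,.35954,.25002]); tx=R.from_rotvec(down(np.radians(283))).as_matrix()[:,0]; W=np.load('w8.npy')
def row(x,z): return proj(f,p+tx*x+[0,0,z],W)[1]
for e in (259.0,259.8):
  fun=lambda v:[row(v[0]+.015,v[1])-e, row(v[0]-.015,v[1])-332.2, row(v[0]+.015,v[1]-.05)-212.1]
  r=least_squares(fun,[0,.065],x_scale=.001); print(r.x,np.round(r.fun,2),'foot err mm',(r.x[1]-.06478)*1e3)
s=get_state(); W9=wristT(f,s); tip=tip_of('wrist','carrier_line')[:1]
print([t['centre'] for t in tip],[np.round(proj(f,s['position']*[1,1,0]+[0,0,z],W9),1) for z in(.107,.11,.113)],s['clock'])
E
```

```text
[-0.00110072  0.06279364] [ 0.21 -0.09 -0.18] foot err mm -1.9863631875450678
[-0.00137343  0.06254666] [-0.21  0.09  0.18] foot err mm -2.2333368909984443
[[255.8, 243.2]] [array([257.7, 237.2]), array([257.7, 239.6]), array([257.7, 242.1])] 33.8083
```

The picture fits scatter between −2 and +3.5 mm around the kinematic value. That value rests on two touchdowns that agreed with each other and a constant grip, so I'll keep this height and hand in.

```bash
python3 - <<'E'
from h import *
s=get_state(); print(s['clock'],s['position'],s['finger_gap'],s['contact_force']); sign_off()
E
```

```text
33.8583 [0.49348968 0.30884525 0.09525448] 0.15589098003027813 [ 0.06855073 -1.5275879  -1.26636135]
the job is handed in; nothing more can be done
```

The job is handed in at 33.9 s on the robot clock. The carrier is held upright in the slot, gripped on its broad faces at 60 N, with its black line at lid level as far as I could measure.

**What I did**
- I took the carrier from the rack by its narrow edges and stood it in the vice.
- I gripped the red post and slid the jaw shut; it moved 21.7 mm, and a second push moved it no further. Then I let go of everything.
- I took the carrier again by its broad faces, lifted it out and lowered it through the slot. Nothing touched on the way down.

**Last checks**
- **Grip:** the finger opening stayed at 0.155–0.158, which fits 14 mm, so I saw no sign of slip. The force on the tool was about the carrier's weight plus 1.5 N sideways.
- **Line height:** from the arm's position and the vice bed height, the line is at 110 mm, level with the lid. The wrist pictures were less certain and scattered from about 2 mm low to 3.5 mm high, so I went with the arm's position.

**What disagreed**
- **Missed post:** my first try at the post closed on nothing. The real fingertips are about 29 mm above the reported tool point; touching the post's top showed this, and I corrected for it.
- **Rack grip:** the first grip therefore held only about the top 15 mm of the carrier, but it held.
- **Post position:** the post stood about 66 mm from the carrier once shut, by the arm's reported position, not the stated 85 mm.
- **Bystanders:** I never moved near the jar, case or brush, but I did not check them in a final picture.

I viewed 11 pictures, one over the budget of 10.

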